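Set a marked board out over the sawing stand

ROBOT

A 6-joint arm with a two-finger parallel gripper is mounted at the origin on the work surface. World frame = base frame: x ahead of the robot, y to its left, z up, the work surface at z = 0. Lengths are in m, angles in rad, forces in N, time in s.
With the tool pointing down it reaches from about 0.35 to 0.725 m from the base axis. Payload 6 kg.
Tool frame: the origin (TCP) lies midway between the tips of the shut fingers; the grasp point (between the pads) lies 19 mm behind it; z points along the fingers, y is the line along which they close (so a half turn about z gives the same grasp; the last joint's range is limited). The gripper opens to 85 mm and grips with 20 to 120 N. Pads are 22 mm wide; open, the fingers measure 114 mm over their backs; the gripper's body (76 mm by 85 mm) begins 54 mm behind the grasp point. The pads swing forward as they close: fully open they stand 13 mm farther back than shut.
Start: joints at [-0.964, 0.04, 0.085, 0, -1.615, -0.334], TCP at [0.162, -0.578, 0.231] pointing down, gripper open.
Joint ranges: [-2.56, 2.56], [-1.29, 2.01], [-1.08, 1.49], [-3.29, 1.98], [-2.81, -0.18], [-2.99, 2.99]. Speed limits (rad/s): [2.57, 2.57, 3.01, 3.14, 3.14, 3.14].

INTERFACE

Orientations are given as a unit quaternion [x, y, z, w].
In Python, from bench import bot gives the robot as it stands. Calls block until the motion is done:
- bot.move_pose(position, orientation): joint-space move of the TCP to a pose.
- bot.movel(position, frame=None, velocity=0.15, f_stop=None): straight line of the TCP; frame=None keeps the orientation; velocity is the mean speed in m/s. With f_stop (N) it stops when the force on the tool has changed by that much, and returns True; else False.
- bot.move_joints(angles): joint-space move.
- bot.open() and bot.grab(squeeze=None): open the fingers fully, or close them until they stop; squeeze is the grip in N (None keeps the last).
- bot.hold(seconds).
- bot.inverse_kinematics(position, orientation): joint angles nearest the present ones, or None.
- bot.grab_frame(name): name is "scene" or "top"; returns (picture, depth): 420x560x3 uint8, red, green, blue; 420x560 float32, m along the optical axis (not along the pixel's ray), 0 where there is no reading.
- bot.camera_model(name): a dict with "mtx" (3x3 intrinsics, pixels), "rvec" (rotation vector, rad) and "tvec" (3), from world to camera coordinates, as OpenCV has them. Camera axes: x right, y down, z forward; pixel columns grow to the right and rows downward; lengths in m; the calibration is good to about 2 mm. A picture is of the moment at which its call begins. camera_model takes no time and is no camera call.
A pose or a line that the arm cannot do raises bot.Unreachable and nothing moves.
- bot.hand_in(): hands the job in; it is judged then, once.
Readings, each from a call of its own:
- bot.get_t(): time.
- bot.get_joints(): joint angles.
- bot.get_qd(): joint speeds.
- bot.get_tau(): joint torques, N m.
- bot.get_eef_pos(): TCP position.
- bot.get_eef_rot(): TCP orientation.
- bot.get_force(): force on the tool from outside, world axes, zero at the start.
- bot.get_wrist_torque(): the same for the moment, N m.
- bot.get_opening(): finger opening in m.
- bot.get_grasp_force(): force on a finger pad.
Only numpy, scipy, OpenCV 4.12 (cv2) and the standard library are available. Lean on these libraries where they do the work, as an engineer would, in place of code of your own. Each camera call takes 0.05 s, during which the arm holds its last target. There are 200 camera calls.

TASK

This board is next to be sawn: take the scraper off it and slide it back fully home into the free slot of the scraper rack. Then slide the board, without lifting it, out over the end of the sawing stand until its pencil line has just come clear of the edge and is parallel to it; the long waste end would tip over now, so keep the board held down level on the stand. Finish while still holding it like that, and leave everything else on the bench where it is.

Things in the scene. Friction and masses are not known exactly. Their poses are not given: they have to be found in the camera images.
- stand: Sawing stand fixed to the bench: brown wooden top 300 x 170 mm, 28 mm thick, on two cross bearers, its flat top 70 mm above the bench, three dark dog holes along one side. Origin: on the bench under its middle. x points level along its length to the end over which the board goes out (roughly the robot's right, world -y), z up.
- stand_edge (a point): Middle of the upper edge of the stand's outer end, 150 mm along x from the stand's origin and 70 mm up; axes as the stand's: x outward, z up. The edge runs along its y.
- board: Loose light wooden board lying flat along the stand, 340 x 56 x 20 mm (x, y, z), about 0.27 kg, its outer end already sticking out. Origin: centre of its underside, below its centre of mass; x points to the outer, waste end (three slanting pencil strokes), z up. The stand is free beside it: it can be gripped across its 56 mm width near the rear end.
- board_line (a point): The pencil line (2 mm wide, drawn all round the board), at the middle of the board's top face: 25 mm behind the board's origin (x = -25 mm), 195 mm from the outer end and 145 mm from the rear end; axes as the board's. With this line at or past the stand's edge the board's weight lies beyond the edge.
- board_rear (a point): Middle of the rear end face of the board (x = -170 mm, 10 mm above its underside).
- board_front (a point): Middle of the outer end face of the board (x = +170 mm, 10 mm above its underside).
- scraper: Loose scraper, 200 mm long, about 0.13 kg, lying flat on the board. Wooden handle 110 long, 26 wide, 20 mm thick with flat sides; steel blade 50 wide, 2.5 mm thick, flush with the handle's underside. Origin: on the underside below mid-handle (handle x = -55 to +55 mm, blade +55 to +145 mm, centre of mass about +65 mm); x points to the blade, z up.
- scraper_tip (a point): Middle of the blade's front edge, 145 mm along x from the scraper's origin.
- rack: Scraper rack fixed to the bench: low brown wooden block 180 wide, 104 deep, 50 mm high with two flat horizontal slots side by side; the other slot holds a narrower scraper, its handle standing out at rack y = +80 mm. Origin: on the bench below the middle of the free slot's mouth; x points level into the slot (away from the robot), z up.
- slot_mouth (a point): Middle of the free slot's floor at its mouth, 30 mm above the bench; axes as the rack's. Slot 62 mm wide (y), 10 mm high, 94 mm deep; a keeper strip roofs its first 32 mm (strip top 20 mm above the slot floor), behind it the slot is open above. Fully home, the blade is in up to the handle, whose front meets the strip (tip 90 mm past the mouth); the handle stays outside in the air.
- mallet: Loose wooden mallet lying on the bench, to be left alone. Origin on the bench by its head.
- glue: Loose white glue bottle, 60 mm across, 170 mm high, to be left alone. Origin: centre of its underside.
- sanding_block: Loose cork sanding block 115 x 65 x 32 mm, to be left alone. Origin: centre of its underside.
- try_square: Loose try square lying flat: stock 22 x 120 x 18 mm, blade 150 mm, to be left alone. Origin under the middle of its stock.
- offcut: Loose flat offcut 110 x 56 x 20 mm on the bench, to be left alone. Origin: centre of its underside.
- block: Loose wooden block 75 x 45 x 40 mm on the bench, to be left alone. Origin: centre of its underside.
- brush_can: Loose steel can of brushes, 76 mm across, about 200 mm high, to be left alone. Origin: centre of its underside.

How it is judged:
By the outcome, as a careful person would: the job done as asked, in the order asked, and still so for the second after the job is handed in, while the arm keeps its last pose, push and grip.
It also fails if it takes over 56 s, if anything falls off the work surface, if the arm or the gripper's body presses on something with over 40 N, if the wrist force passes 120 N, or if a joint passes its speed limit or range.

## Working session

There is one attempt and no reset: what is moved stays moved. The work goes in short steps, each a Python script; the robot and the scene stay as the last script left them, time stands still between calls to the robot, and variables do not carry over. Pictures are saved under pics/ and viewed, at most 10 in all, crops included, and the job is handed in when it is done.

```bash
ls; mkdir -p pics
python3 - <<'E'
from bench import bot
import cv2,numpy as np
for n in("scene","top"):
    p,d=bot.grab_frame(n); np.savez(f"{n}0.npz",p=p,d=d); m=bot.camera_model(n); print(n,m, d.min(),d.max())
    cv2.imwrite(f"pics/{n}0.png",cv2.resize(p[:,:,::-1],(800,600),interpolation=cv2.INTER_CUBIC))
E
```

```text
pics
scene {'mtx': array([[501.56824032,   0.        , 278.51656615],
       [  0.        , 501.56824032, 210.47176542],
       [  0.        ,   0.        ,   1.        ]]), 'rvec': array([ 1.6647523 ,  2.04841602, -0.7174827 ]), 'tvec': array([ 0.17258947, -0.40587542,  1.77398511])} 0.0 3.1782486
top {'mtx': array([[428.09343471,   0.        , 274.10938864],
       [  0.        , 428.09343471, 211.84032303],
       [  0.        ,   0.        ,   1.        ]]), 'rvec': array([ 2.13181967, -2.12057697,  0.19441731]), 'tvec': array([-0.03538564,  0.59874132,  1.16452277])} 0.0 2.2664797
```

View pics/scene0.png

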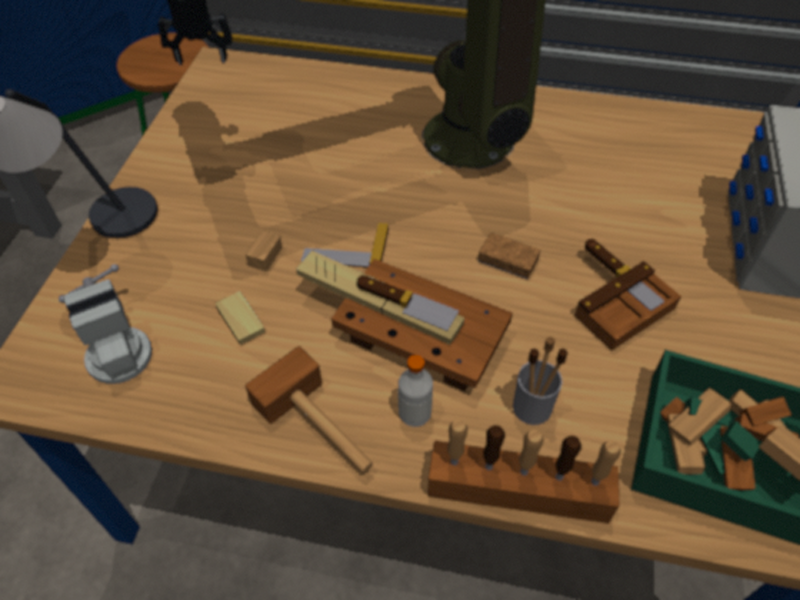

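View pics/top0.png

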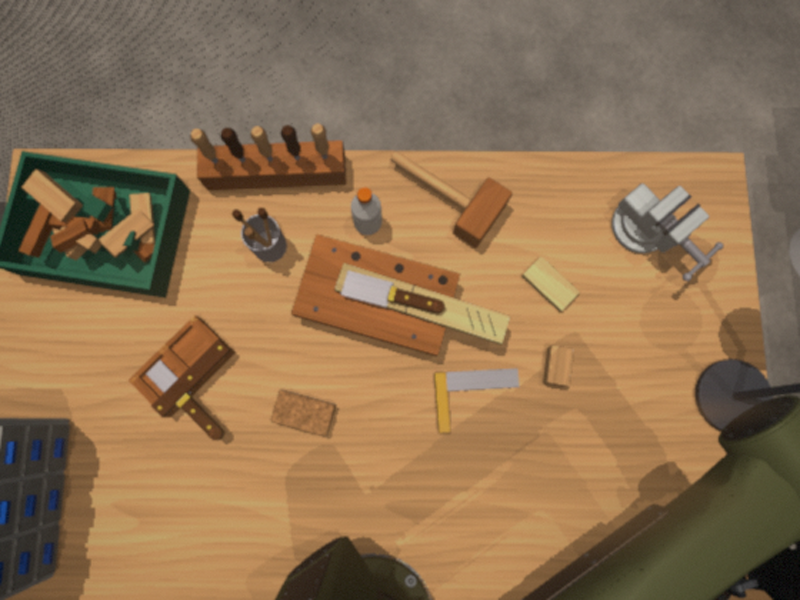

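The scene picture shows the board with the scraper on the stand and the rack off to the right. In the top picture (800x600) the scraper blade is at (368,287) with its handle out to (443,303). The board's outer end is at (505,330), the stand's outer edge runs (460,272)-(440,355), and the rack's mouth edge runs (235,352)-(165,412) with the free slot at the upper right.

```bash
cat > h.py <<'E'
import numpy as np,cv2
from bench import bot
def cam(n):
    m=bot.camera_model(n); R=cv2.Rodrigues(m["rvec"])[0]; return m["mtx"],R,m["tvec"]
def ray(n,uv,z):
    K,R,t=cam(n); uv=np.atleast_2d(uv).astype(float)
    d=np.c_[uv,np.ones(len(uv))]@np.linalg.inv(K).T@R; c=-R.T@t
    return c+d*((z-c[2])/d[:,2])[:,None]
def cloud(n,D):
    K,R,t=cam(n); v,u=np.indices(D.shape)
    P=np.dstack([(u-K[0,2])/K[0,0]*D,(v-K[1,2])/K[1,1]*D,D])
    return (P-t)@R
def rect(mask):
    mask=cv2.morphologyEx(mask.astype(np.uint8),cv2.MORPH_OPEN,np.ones((2,2)))
    c=max(cv2.findContours(mask,cv2.RETR_EXTERNAL,cv2.CHAIN_APPROX_NONE)[0],key=cv2.contourArea)
    return c[:,0,:]
def xyrect(n,mask,z):
    P=ray(n,rect(mask),z)[:,:2]; r=cv2.minAreaRect((P*1000).astype(np.float32)); return r,cv2.boxPoints(r)
E
python3 - <<'E'
from h import *
f=np.load("top0.npz");p,D=f["p"],f["d"];W=cloud("top",D)
z=W[...,2]
s=1/1.42857
def box(a,b,c,d):
    m=np.zeros(D.shape,bool);m[int(b*s):int(d*s),int(a*s):int(c*s)]=1;return m
st=box(285,225,515,365); rk=box(120,310,245,420); 
for nm,reg in(("st",st),("rk",rk)):
    print(nm,np.histogram(z[reg&(D>0)],bins=np.arange(-.01,.14,.005)))
hsv=cv2.cvtColor(p,cv2.COLOR_RGB2HSV)
for nm,m,zz in(("handle",st&(z>.1),.11),("brd",st&(z>.081),.09),("stand",st&(z>.055),.07),("rack",rk&(z>.042),.05)):
    r,b=xyrect("top",m,zz);print(nm,r,b.round().tolist())
def crop(a,b,c,d,name):
    q=p[int(b*s):int(d*s),int(a*s):int(c*s),::-1]; return cv2.resize(q,(400,300) if 0 else (int((c-a)*s*5),int((d-b)*s*5)),interpolation=cv2.INTER_CUBIC)
A=crop(285,225,515,365,0);B=crop(120,310,245,450,0);print(A.shape,B.shape)
C=np.zeros((490,805,3),np.uint8);C=np.zeros((500,1300,3),np.uint8)
cv2.imwrite("pics/c1.png",A[:, :800])
cv2.imwrite("pics/c2.png",B)
E
```

```text
st (array([ 129, 3368, 4306,  297,   30,   20,    8,   34,   19,   24,   30,
         37,   33,   40,   85, 1979, 2590,  141,   32,  726, 1241,  151,
         16,  168,  201,    2,    0,    0,    0,    0]), array([-0.01 , -0.005,  0.   ,  0.005,  0.01 ,  0.015,  0.02 ,  0.025,
        0.03 ,  0.035,  0.04 ,  0.045,  0.05 ,  0.055,  0.06 ,  0.065,
        0.07 ,  0.075,  0.08 ,  0.085,  0.09 ,  0.095,  0.1  ,  0.105,
        0.11 ,  0.115,  0.12 ,  0.125,  0.13 ,  0.135,  0.14 ]))
rk (array([  35, 1464, 2166,  228,   37,   33,   29,  273,  586,  349,  441,
        424,  561,   38,    0,    0,    0,    0,    0,    0,    0,    0,
          0,    0,    0,    0,    0,    0,    0,    0]), array([-0.01 , -0.005,  0.   ,  0.005,  0.01 ,  0.015,  0.02 ,  0.025,
        0.03 ,  0.035,  0.04 ,  0.045,  0.05 ,  0.055,  0.06 ,  0.065,
        0.07 ,  0.075,  0.08 ,  0.085,  0.09 ,  0.095,  0.1  ,  0.105,
        0.11 ,  0.115,  0.12 ,  0.125,  0.13 ,  0.135,  0.14 ]))
handle ((593.0375366210938, -82.50016021728516), (109.32111358642578, 29.593050003051758), 76.04093933105469) [[565.0, -132.0], [594.0, -139.0], [621.0, -33.0], [592.0, -26.0]]
brd ((589.2346801757812, -92.58309936523438), (339.4549560546875, 61.91264724731445), 72.20386505126953) [[508.0, -245.0], [567.0, -264.0], [671.0, 60.0], [612.0, 78.0]]
stand ((596.9218139648438, -59.23371887207031), (414.72052001953125, 171.41233825683594), 74.42325592041016) [[459.0, -236.0], [624.0, -282.0], [735.0, 117.0], [570.0, 164.0]]
rack ((424.16412353515625, 333.0823059082031), (104.43472290039062, 179.9586944580078), 46.99140548706055) [[323.0, 356.0], [454.0, 234.0], [526.0, 310.0], [394.0, 433.0]]
(490, 805, 3) (490, 437, 3)
```

View pics/c1.png

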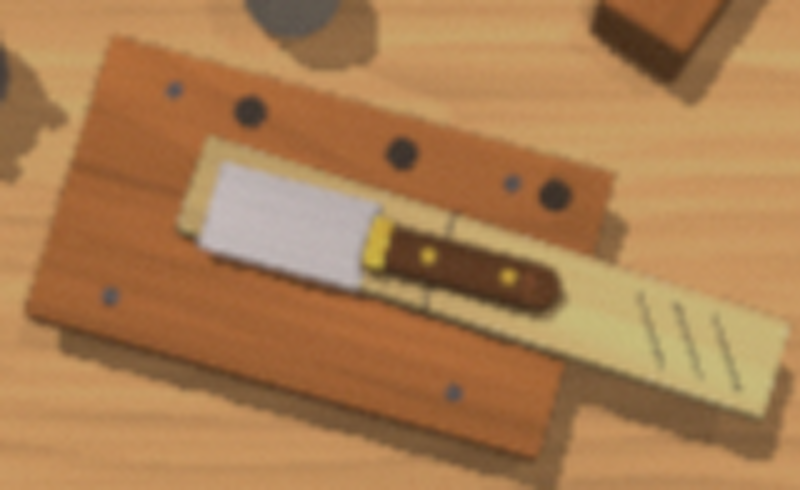

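View pics/c2.png

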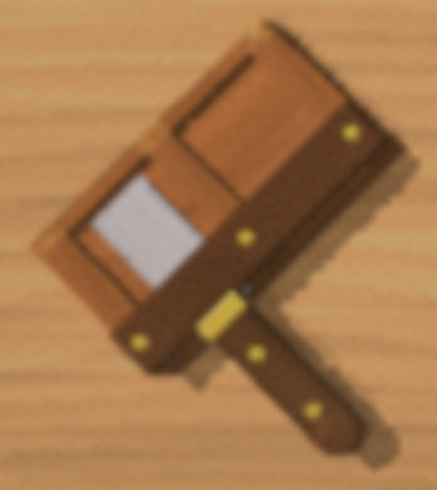

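Crop 1 shows the stand's outer edge running (613,172)-(540,458), the pencil line showing at (452,222) and (428,298) on either side of the handle, and the blade pointing to the board's rear end. Crop 2 shows the free slot as the upper-right recess, with its divider near (243,195).

Run:
```python
from h import *
f=np.load("top0.npz");p,D=f["p"],f["d"];W=cloud("top",D);z=W[...,2]
s=1/1.42857
# rack free-slot floor in rack coords; mouth edge from corners
a=np.deg2rad(46.99);X=np.array([np.cos(a),np.sin(a)]);X=X if X@[1,1]>0 else -X;Y=np.array([-X[1],X[0]])
C=np.array([.42416,.33308]);
q=W[...,:2]-C;u,v=q@X,q@Y
inb=(abs(u)<.06)&(abs(v)<.095)&(D>0)
for zz in np.arange(-.09,.091,.006):
    m=inb&(abs(v-zz)<.003)&(u>-.01)&(u<.03);m2=inb&(abs(v-zz)<.003)&(u<-.03)&(u>-.045)
    print(f"{zz*1e3:.0f}:{np.median(z[m])*1e3:.0f},{np.median(z[m2])*1e3:.0f}",end=" ")
print()
# stand edge: scan rows along stand x, z>.035 -> outer transition, using colour edge between stand and bench
hsv=cv2.cvtColor(p,cv2.COLOR_RGB2HSV)
for nm,(x,y) in dict(stand=(450,385),bench=(640,140),board=(700,330),bench2=(700,180)).items():
    print(nm,hsv[int((225+y/5/s)*s),int((285+x/5/s)*s)])
m=(z>.055)&(z<.0775)&(D>0);m[:157]=0;m[256:]=0;m[:,:199]=0;m[:,361:]=0
c=rect(m);P=ray("top",c,.07)[:,:2]
b0=np.deg2rad(-105.5);sx=np.array([np.cos(b0),np.sin(b0)]);sy=np.array([-sx[1],sx[0]])
Q=np.c_[P@sx,P@sy]
for nm,k in(("y+",1),("y-",-1)):
    ext=(k*Q[:,1]).max(); w=Q[(k*Q[:,1]>ext-.008)]; print(nm,ext*k,len(w),np.polyfit(w[:,0],w[:,1],1))
for lo,hi in((-1,0),):
    ym=(Q[:,1].max()+Q[:,1].min())/2
    sel=(abs(Q[:,1]-ym)>.05)&(abs(Q[:,1]-ym)<.08)
    e=Q[sel];print("ymid",ym); 
    for k in(1,-1):
        w=e[(k*e[:,0]>(k*e[:,0]).max()-.01)];print("x",k,np.polyfit(w[:,1]-ym,w[:,0],1),len(w))
```

```text
-90:3,1 -84:2,2 -78:3,-1 -72:3,-0 -66:3,-0 -60:4,-1 -54:6,3 -48:4,1 -42:3,-0 -36:3,-0 -30:4,0 -24:3,1 -18:2,1 -12:3,1 -6:4,-2 0:3,-0 6:3,1 12:4,2 18:3,1 24:14,1 30:47,40 36:51,49 42:51,49 48:51,51 54:50,47 60:48,nan 66:3,2 72:4,1 78:4,2 84:1,3 90:2,1 
stand [  9  88 110]
bench [ 16 129 200]
board [ 22 104 199]
bench2 [ 15 133 197]
y+ 0.6769659245707899 110 [-3.36632190e-04  6.74920093e-01]
y- 0.5053872765985964 110 [0.00097733 0.50750671]
ymid 0.5911766005846931
x 1 [ 0.0010071  -0.01172287] 20
x -1 [ 0.00108218 -0.30810537] 22
  return _methods._mean(a, axis=axis, dtype=dtype,
  ret = ret.dtype.type(ret / rcount)
```

Run:
```python
from h import *
f=np.load("top0.npz");D=f["d"];W=cloud("top",D)
for u,v in((128,255),(150,240),(140,250),(115,262),(230,200)): print((u,v),W[v,u].round(4),ray("top",(u,v),W[v,u,2]).round(4),D[v,u])
rk=np.zeros(D.shape,bool);rk[217:294,84:171]=1
m=rk&(W[...,2]>.02);c=rect(m);P=ray("top",c,.05)[:,:2]*1e3
print(c.min(0),c.max(0),cv2.minAreaRect(P.astype(np.float32)),cv2.minAreaRect(c))
r=cv2.minAreaRect(W[m][:,:2].astype(np.float32)*1e3);print(r)
C=np.array(r[0])/1e3;a=np.deg2rad(46.99);X=np.array([np.cos(a),np.sin(a)]);Y=np.array([-X[1],X[0]])
q=W[...,:2]-C;u,v=q@X,q@Y
for zz in np.arange(-.096,.097,.006):
    s=rk&(abs(v-zz)<.003);g=lambda lo,hi:np.median(W[...,2][s&(u>lo)&(u<hi)])*1e3
    print(f"{zz*1e3:.0f}:{g(-.005,.03):.0f},{g(-.045,-.03):.0f}",end=" ")
```

```text
(128, 255) [0.4753 0.3807 0.0394] [[0.4753 0.3807 0.0394]] 1.2118593
(150, 240) [0.5174 0.3187 0.047 ] [[0.5174 0.3187 0.047 ]] 1.211993
(140, 250) [0.4885 0.344  0.0511] [[0.4885 0.344  0.0511]] 1.2027975
(115, 262) [0.456  0.4199 0.029 ] [[0.456  0.4199 0.029 ]] 1.2185987
(230, 200) [0.6291 0.0924 0.0714] [[0.6291 0.0924 0.0714]] 1.2081839
[ 91 222] [163 294] ((446.8851013183594, 356.0679931640625), (173.42843627929688, 181.9290008544922), 46.61758041381836) ((134.91702270507812, 265.3885192871094), (60.640777587890625, 67.28885650634766), 45.74405288696289)
((398.559814453125, 233.48245239257812), (494.1781005859375, 200.58474731445312), 63.52854537963867)
-96:nan,nan -90:nan,nan -84:nan,nan -78:nan,nan -72:nan,nan -66:nan,nan -60:nan,nan -54:nan,nan -48:nan,nan -42:nan,nan -36:nan,nan -30:nan,nan -24:nan,nan -18:nan,nan -12:nan,nan -6:nan,nan 0:nan,nan 6:nan,nan 12:nan,nan 18:0,nan 24:2,nan 30:2,nan 36:0,nan 42:1,nan 48:-0,nan 54:0,nan 60:1,nan 66:2,nan 72:nan,nan 78:nan,nan 84:nan,nan 90:nan,nan 96:nan,nan
  return _methods._mean(a, axis=axis, dtype=dtype,
  ret = ret.dtype.type(ret / rcount)
```

```bash
python3 - <<'E' 2>/dev/null
from h import *
f=np.load("top0.npz");D=f["d"];p=f["p"];W=cloud("top",D);Z=W[...,2]
rk=np.zeros(D.shape,bool);rk[217:300,84:171]=1;rk&=D>0
for a in(46.6,47.0):
    t=np.deg2rad(a);X=np.array([np.cos(t),np.sin(t)]);Y=np.array([-X[1],X[0]])
    u,v=W[...,:2]@X,W[...,:2]@Y
    st=rk&(Z>.044)&(Z<.058);vm=np.median(v[st])
    # strip front/rear edges per v bin
    print(a,"v range block",np.percentile(v[rk&(Z>.022)],[.3,99.7]),"u max",np.percentile(u[rk&(Z>.022)],[99,99.7]))
    for lo in np.arange(v[st].min(),v[st].max(),.02):
        s=st&(v>=lo)&(v<lo+.02);print(f"{lo*1e3:.0f}: {u[s].min()*1e3:.0f} {u[s].max()*1e3:.0f} n{s.sum()}",end=" | ")
    print()
t=np.deg2rad(46.8);X=np.array([np.cos(t),np.sin(t)]);Y=np.array([-X[1],X[0]]);u,v=W[...,:2]@X,W[...,:2]@Y
um=np.percentile(u[rk&(Z>.022)],99.5)
for lo in np.arange(-.14,.07,.004):
    s=rk&(abs(v-lo)<.002)&(u<um-.015)&(u>um-.06)
    print(f"{lo*1e3:.0f}:{np.median(Z[s])*1e3:.0f}/{np.median(p[s].sum(1)):.0f}",end=" ")
E
```

```text
46.6 v range block [-0.16929374  0.01072774] u max [0.65880567 0.65970907]
-170: 555 659 n97 | -150: 555 658 n94 | -130: 555 658 n88 | -110: 556 655 n91 | -90: 555 651 n103 | -70: 459 588 n139 | -50: 463 657 n309 | -30: 485 650 n120 | -10: 555 658 n99 | 10: 565 577 n4 | 
47.0 v range block [-0.17348672  0.00635698] u max [0.65825929 0.65931329]
-174: 554 658 n97 | -154: 554 657 n95 | -134: 554 655 n87 | -114: 555 655 n91 | -94: 554 650 n103 | -74: 459 588 n134 | -54: 463 656 n307 | -34: 484 650 n127 | -14: 555 658 n99 | 6: 565 577 n4 | 
-140:30/309 -136:30/310 -132:30/311 -128:31/309 -124:31/307 -120:31/306 -116:31/304 -112:31/303 -108:30/307 -104:32/305 -100:31/308 -96:29/306 -92:32/285 -88:40/244 -84:41/280 -80:42/294 -76:41/301 -72:40/301 -68:31/306 -64:31/309 -60:33/352 -56:34/498 -52:32/532 -48:33/528 -44:33/526 -40:33/528 -36:33/526 -32:33/523 -28:34/522 -24:33/504 -20:31/395 -16:30/308 -12:32/264 -8:40/236 -4:40/275 0:41/284 4:41/296 8:40/317 12:nan/nan 16:nan/nan 20:2/376 24:1/421 28:0/428 32:1/429 36:1/428 40:2/429 44:1/428 48:1/430 52:0/432 56:1/430 60:2/424 64:1/430 68:0/432
```

The rack measures consistently: 180 x 104 mm, yaw 46.6°, slot floor at 30 mm, mouth at (0.468, 0.321). The scraper, board and stand sizes also match. Next is picking up the scraper.

```bash
cat >> h.py <<'E'
from scipy.spatial.transform import Rotation as Ro
def down(yaw,flip=False):
    a=np.deg2rad(yaw+180*flip); x=np.array([np.cos(a),np.sin(a),0]); z=np.array([0,0,-1.])
    return Ro.from_matrix(np.c_[x,np.cross(z,x),z]).as_quat()
def u2(yaw): a=np.deg2rad(yaw); return np.array([np.cos(a),np.sin(a)])
RK=46.6; RO=np.array([.4682,.3214]); ST=-105.5; SE=np.array([.5723,-.1484])
E
python3 - <<'E'
from h import *
psi=75.9; g=np.array([.593,-.0825])+.030*u2(psi)
for f in(0,1): 
    for pos,y in((g,psi),(RO-.130*u2(RK),RK)): print(f,bot.inverse_kinematics([*pos,.12],down(y,f)))
best=0 if abs(bot.inverse_kinematics([*g,.2],down(psi,0))[5])<abs(bot.inverse_kinematics([*g,.2],down(psi,1))[5]) else 1
print("flip",best)
bot.open(); bot.move_pose([*g,.2],down(psi,best))
print(bot.movel([*g,.091],velocity=.1,f_stop=6),bot.get_eef_pos())
bot.grab(60); print(bot.get_opening(),bot.get_grasp_force(),bot.get_force(),bot.get_t())
bot.movel([*g,.20]); print(bot.get_opening(),bot.get_force(),bot.get_wrist_torque(),bot.get_t())
for n in("scene","top"):
    p,d=bot.grab_frame(n);np.savez(n+"1.npz",p=p,d=d)
    if n=="scene":cv2.imwrite("pics/s1.png",cv2.resize(p[130:310,180:440,::-1],(780,540),interpolation=cv2.INTER_CUBIC))
E
```

```text
0 [ 0.24338889  0.06287349 -0.09411778  0.         -1.41380505  2.65211234]
0 [ 1.00076768 -0.39250206 -0.49531197  0.         -1.46798642  1.38335208]
1 [ 0.24338889  0.06287349 -0.09411778  0.         -1.41380505 -0.48948031]
1 [ 1.00076768 -0.39250206 -0.49531197  0.         -1.46798642 -1.75824058]
flip 1
False [ 0.60080381 -0.05340823  0.09195435]
0.024612796490322476 59.89701569080353 [0.92311321 0.37551178 1.86458548] 4.5667
0.02486566087279172 [-0.09343575 -0.36542813 -1.64034824] [0.00080918 0.02339852 0.02645317] 5.4417
```

View pics/s1.png

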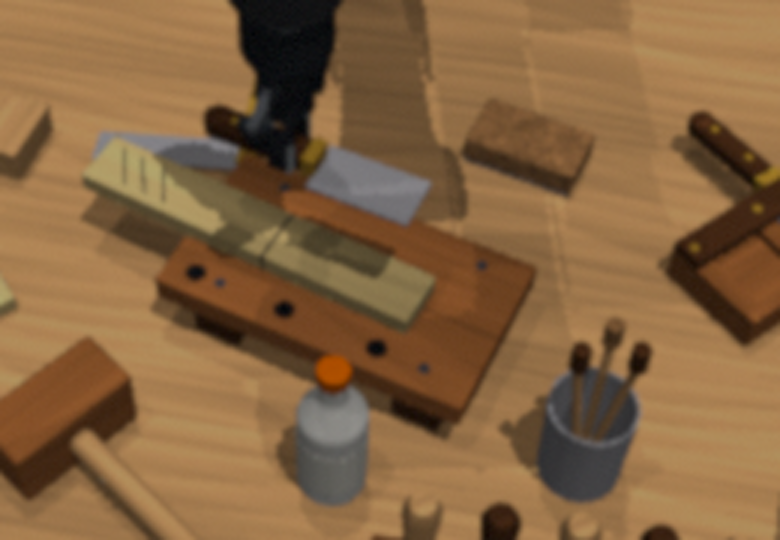

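The scraper is held level by the handle with the blade pointing right at (370,180), and the board is undisturbed. Next, insert it in the slot, with a look just before the mouth.

Run:
```python
from h import *
pre=RO-.130*u2(RK); q=down(RK,1)
bot.movel([*pre,.20],q,velocity=.2)
bot.movel([*pre,.0355],velocity=.12); print(bot.get_eef_pos(),pre,bot.get_force(),bot.get_t())
for n in("scene","top"):
    p,d=bot.grab_frame(n);np.savez(n+"2.npz",p=p,d=d)
A=np.load("scene2.npz")["p"][140:260,360:500];B=np.load("top2.npz")["p"][200:320,80:220]
cv2.imwrite("pics/s2.png",cv2.resize(np.hstack([A,B])[...,::-1],(798,342),interpolation=cv2.INTER_CUBIC))
# blade tip from top: bright grey pixels near z~.035 ahead of grip, in rack coords
f=np.load("top2.npz");hs=cv2.cvtColor(f["p"],cv2.COLOR_RGB2HSV)
P=ray("top",np.indices(f["d"].shape)[::-1].reshape(2,-1).T,.036)[:,:2]-RO
x=P@u2(RK);y=P@u2(RK+90);m=(hs[...,1].ravel()<60)&(hs[...,2].ravel()>110)&(abs(y)<.04)&(x<.01)&(x>-.1)
print(m.sum(),np.percentile(x[m],[1,99]),np.percentile(y[m],[1,50,99]))
for lo in np.arange(-.1,.0,.02):
    k=m&(x>lo)&(x<lo+.02);print(lo.round(2),k.sum(),np.percentile(y[k],[2,98]) if k.sum()>5 else"")
```

```text
[0.37923765 0.22734297 0.03630312] [0.37887862 0.22694529] [-0.06843155  0.09531229 -1.83160015] 8.9917
244 [-0.09320331 -0.01050103] [-0.02655815 -0.01480712  0.01747278]
-0.1 13 [-0.02470525 -0.01932061]
-0.08 30 [-0.0246737  -0.01215966]
-0.06 56 [-0.02656682 -0.00339554]
-0.04 86 [-0.02654333  0.01107958]
-0.02 59 [-0.02620364  0.01799318]
```

View pics/s2.png

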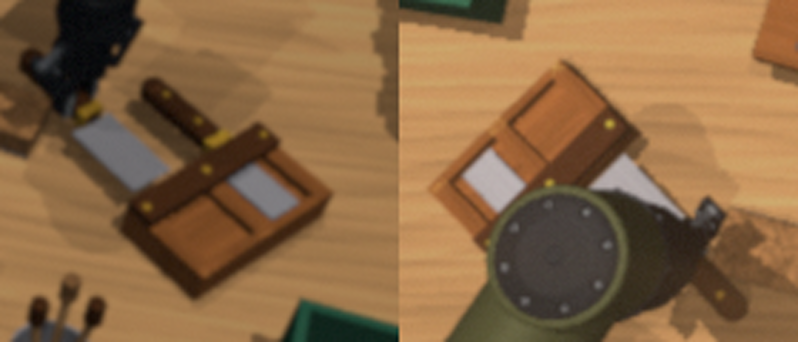

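The blade lies straight in front of the free slot, with its lower-right edge about 26 mm off the slot axis (25 mm expected). I'll push it in.

Run:
```python
from h import *
def st(t): 
    p=np.array(bot.get_eef_pos());print(t,"x_rack",round(float((p[:2]-RO)@u2(RK)),4),"y",round(float((p[:2]-RO)@u2(RK+90)),4),"z",p[2].round(4),np.round(bot.get_force(),2),bot.get_opening(),bot.get_t())
e=RO-.012*u2(RK)
r=bot.movel([*(RO-.045*u2(RK)),.0355],velocity=.08,f_stop=8);st(r)
if not r:
    r=bot.movel([*e,.0355],velocity=.03,f_stop=12);st(r)
```

```text
False x_rack -0.0453 y 0.0 z 0.0355 [-0.36 -0.66 -0.69] 0.024509559457150044 10.3083
True x_rack -0.0285 y -0.0 z 0.0341 [ 0.54 -0.18 -2.17] 0.02467652034591834 10.9917
```

Run:
```python
from h import *
def st(t): 
    p=np.array(bot.get_eef_pos());print(t,"x_rack",round(float((p[:2]-RO)@u2(RK)),4),"y",round(float((p[:2]-RO)@u2(RK+90)),4),"z",p[2].round(4),np.round(bot.get_force(),2),bot.get_opening(),bot.get_t());return p
p=st("")
r=bot.movel([*p[:2],.0305],velocity=.02,f_stop=4);p=st(r)
r=bot.movel([*(p[:2]+.012*u2(RK)),p[2]],velocity=.03,f_stop=15);p=st(r)
A,d=bot.grab_frame("scene");np.savez("scene3.npz",p=A,d=d)
cv2.imwrite("pics/s3.png",cv2.resize(A[140:260,360:500,::-1],(700,600),interpolation=cv2.INTER_CUBIC))
```

```text
x_rack -0.0285 y -0.0 z 0.0341 [ 0.54 -0.18 -2.17] 0.02467652034591834 10.9917
True x_rack -0.028 y -0.0001 z 0.0314 [-1.52 -0.48  4.38] 0.024716948088412273 11.225
True x_rack -0.0279 y -0.0002 z 0.0314 [-3.44 -1.86  4.22] 0.02427542492205417 11.4667
```

View pics/s3.png

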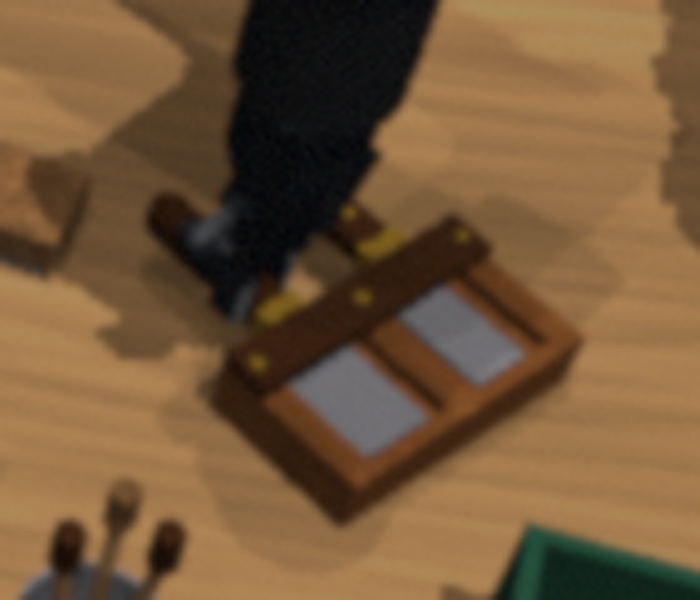

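The blade is fully in, the ferrule meets the strip, and the tip is near the rear wall. I'll release, retract, and re-measure the board and the line without the scraper on top.

Run:
```python
from h import *
p=np.array(bot.get_eef_pos())
bot.open(); bot.movel([*p[:2],.10],velocity=.1); print(bot.get_force(),bot.get_t())
q=p[:2]-.08*u2(RK); bot.movel([*q,.25],velocity=.25)
for n in("scene","top"):
    P,d=bot.grab_frame(n);np.savez(n+"4.npz",p=P,d=d)
f=np.load("top4.npz");I,D=f["p"],f["d"];W=cloud("top",D);Z=W[...,2]
m=(Z>.081)&(Z<.1)&(D>0);r=np.zeros_like(m);r[157:256,199:365]=1;m&=r
R,b=xyrect("top",m,.09);print(R,b.round(1).tolist())
hs=cv2.cvtColor(I,cv2.COLOR_RGB2HSV)
mc=((hs[...,0]>=18)&(hs[...,0]<28)&r).astype(np.uint8);mc=cv2.morphologyEx(mc,cv2.MORPH_CLOSE,np.ones((5,5)))
print("colour",xyrect("top",mc,.09)[0])
# profile along board of brightness (sub-pixel) in rectified frame
B=np.array(R[0])/1e3;bx=u2(-107.8);by=np.array([-bx[1],bx[0]])
K,RR,t=cam("top");mdl=bot.camera_model("top")
xs=np.arange(-.06,.03,.0005)
for yy in(-.02,-.01,0,.01,.02):
    pts=np.c_[B+xs[:,None]*bx+yy*by,np.full(len(xs),.09)]
    uv=cv2.projectPoints(pts,mdl["rvec"],mdl["tvec"],K,None)[0].reshape(-1,2).astype(np.float32)
    g=cv2.remap(I.sum(2).astype(np.float32),uv[:,:1],uv[:,1:],cv2.INTER_CUBIC).ravel()
    w=np.clip(np.median(g)-30-g,0,None);print(yy,xs[g.argmin()],(w*xs).sum()/w.sum(),g.min(),np.median(g))
s=np.load("scene4.npz");cv2.imwrite("pics/s4.png",cv2.resize(np.vstack([s["p"][140:260,360:500],I[200:320,80:220]])[...,::-1],(350,600),interpolation=cv2.INTER_CUBIC))
```

```text
[-0.00857148  0.39979889 -0.61265457] 12.975
((591.1065673828125, -93.18569946289062), (339.45635986328125, 57.91551971435547), 72.12806701660156) [[511.5, -245.8000030517578], [566.5999755859375, -263.6000061035156], [670.7999877929688, 59.5], [615.5999755859375, 77.19999694824219]]
colour ((589.7836303710938, -93.02308654785156), (339.9600524902344, 58.701194763183594), 72.02398681640625)
-0.02 -0.02899999999999997 -0.02922508458105857 394.50012 481.20233
-0.01 -0.02949999999999997 -0.02943849631900753 416.58423 505.32538
0 -0.02949999999999997 -0.029350358971263753 418.8359 506.32294
0.01 -0.02899999999999997 -0.029167074948190753 404.09186 498.47467
0.02 -0.02899999999999997 -0.029221270272706695 390.0064 494.24698
```

View pics/s4.png

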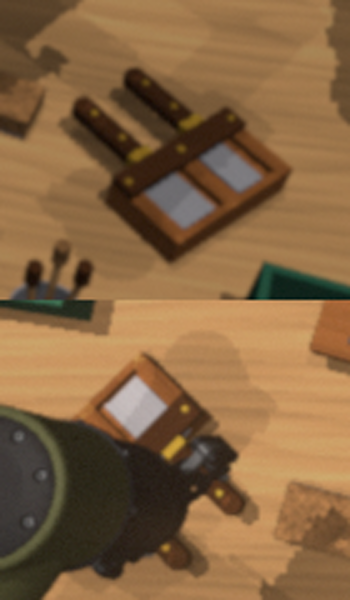

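The scraper is home: its ferrule sits against the strip like its neighbour's, at (135,155). Next I grip the board near its rear end and slide it most of the way.

```bash
cat >> h.py <<'E'
sx=u2(ST);sy=np.array([-sx[1],sx[0]])
def st(t=""):
    p=np.array(bot.get_eef_pos());e=p[:2]-SE
    print(t,"d",round(float(e@sx),4),"lat",round(float(e@sy),4),"z",p[2].round(4),np.round(bot.get_force(),2),np.round(bot.get_wrist_torque(),2),round(bot.get_opening(),4),bot.get_t());return p
E
python3 - <<'E'
from h import *
can=ray("top",(258*.7,235*.7),.17)[0];yaw=-107.9;bx=u2(yaw)
line=np.array([.6001,-.0653]);g=line-.125*bx;print("grip",g,"can",can,np.linalg.norm(g-can[:2]))
for f in(0,1):print(f,bot.inverse_kinematics([*g,.1],down(yaw,f)))
f=min((0,1),key=lambda f:abs(bot.inverse_kinematics([*g,.1],down(yaw,f))[5]))
if np.linalg.norm(g-can[:2])<.105: raise SystemExit("can")
bot.movel([*g,.24],down(yaw,f),velocity=.22)
r=bot.movel([*g,.068],velocity=.1,f_stop=6);p=st(r)
bot.grab(80);p=st("grab")
r=bot.movel([*p[:2],p[2]-.006],velocity=.015,f_stop=5);p=st(r)
open("flip","w").write(str(f))
E
```

```text
grip [0.63851958 0.0536493 ] can [0.70282257 0.2140686  0.17      ] 0.17282715989275765
0 [ 0.39550916  0.1705236  -0.01405528  0.         -1.38621744 -0.70792309]
1 [ 0.39550916  0.1705236  -0.01405528  0.         -1.38621744  2.43366956]
False d -0.2126 lat 0.0101 z 0.0687 [-0.24  1.02  0.07] [ 0.01  0.06 -0.02] 0.0855 17.3333
grab d -0.2126 lat 0.0102 z 0.0689 [-0.37  0.18  3.7 ] [0.19 0.2  0.06] 0.0541 17.725
True d -0.2126 lat 0.0102 z 0.0689 [0.01 0.6  4.07] [0.16 0.21 0.05] 0.0543 17.9333
```

```bash
cat > slide.py <<'E'
from h import *
def measure(tag):
    I,D=bot.grab_frame("top");np.savez(tag+".npz",p=I,d=D);S,_=bot.grab_frame("scene");np.savez(tag+"s.npz",p=S)
    for n,im in(("top",I),("scene",S)):
        m=bot.camera_model(n);G=cv2.GaussianBlur(im,(3,3),0).sum(2).astype(np.float32)
        def prof(xs,lat,z):
            pts=np.c_[SE+xs[:,None]*sx+lat*sy,np.full(len(xs),z)]
            uv=cv2.projectPoints(pts,m["rvec"],m["tvec"],m["mtx"],None)[0].reshape(-1,2).astype(np.float32)
            return cv2.remap(G,uv[:,:1],uv[:,1:],cv2.INTER_CUBIC).ravel()
        xs=np.arange(-.03,.02,.0005);L=[];E=[]
        for lat in LAT+np.linspace(-.02,.02,9):
            g=prof(xs,lat,.09);i=g.argmin();k=slice(max(i-6,0),i+7);w=np.clip(g[k].max()-g[k],0,None);L.append((lat,(w*xs[k]).sum()/w.sum(),g.min()-np.median(g)))
        for lat in(-.075,-.065,-.055,-.045,.05,.06,.07,.077):
            d=np.abs(np.gradient(prof(xs,lat,.07)));i=d.argmax();k=slice(max(i-6,0),i+7);E.append((lat,(d[k]*xs[k]).sum()/d[k].sum(),d.max()))
        L,E=np.array(L)*1e3,np.array(E)*1e3
        print(n,"line",L[:,1].round(1),(L[:,2]/1e3).round(),"edge",E[:,1].round(1),"fits",[np.polyfit(a[:,0]-LAT*1e3,a[:,1],1).round(4) for a in(L,E)])
LAT=.007
E
python3 - <<'E'
from slide import *
f=int(open("flip").read())
def go(d,v): 
    r=bot.movel([*(SE+(d-.125)*sx+LAT*sy),.0678],down(ST,f),velocity=v,f_stop=25);return st(r)
go(-.050,.06);go(-.010,.05)
measure("m1")
p=np.load("m1.npz")["p"];q=np.load("m1s.npz")["p"]
cv2.imwrite("pics/m1.png",cv2.resize(np.hstack([p[150:270,220:370],q[150:270,200:350]])[...,::-1],(800,320),interpolation=cv2.INTER_CUBIC))
E
```

```text
False d -0.1749 lat 0.0075 z 0.0688 [1.54 1.47 6.07] [ 0.58  0.07 -0.09] 0.0541 18.7083
False d -0.1352 lat 0.0076 z 0.0689 [1.31 1.53 6.41] [ 0.85 -0.   -0.08] 0.0542 19.6583
top line [ -9.6 -10.2 -11.9 -29.1 -29.1 -29.2  -9.9  -9.9 -10.2] [ -45.  -65. -129. -160. -131.  -81.  -75.  -76.  -79.] edge [ -4.4  -4.4  -3.9  -4.    8.7 -26.1  -3.   -4.4] fits [array([ 9.20000e-03, -1.65716e+01]), array([-0.0181, -5.2726])]
scene line [-10.9 -12.1 -28.9 -29.  -29.2 -10.8 -10.8 -10.9 -10.9] [ -38.  -84. -120. -138. -101.  -63.  -62.  -62.  -69.] edge [ -5.   -4.1  -6.5  -6.3  -5.6 -27.2 -28.5  -6.2] fits [array([  0.1936, -17.0495]), array([ -0.0914, -11.6122])]
```

View pics/m1.png

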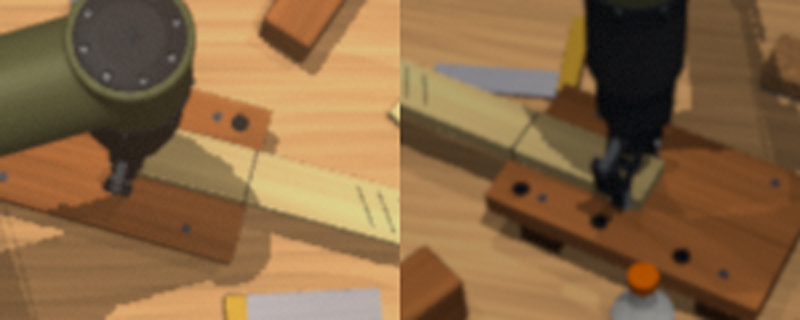

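The top half shows the pencil line at (252,150)-(246,205), parallel to and just inside the edge (272,112)-(233,262). The clean samples of both cameras agree: line at -10, edge at -4.5, so about 5.5 mm to go to the edge and 3 mm beyond it.

Run:
```python
from slide import *
f=int(open("flip").read())
r=bot.movel([*(SE+(-.0015-.125)*sx+LAT*sy),.0676],down(ST,f),velocity=.02,f_stop=25);st(r);bot.hold(.3);st()
measure("m2")
p=np.load("m2.npz")["p"];q=np.load("m2s.npz")["p"]
cv2.imwrite("pics/m2.png",cv2.resize(np.hstack([p[180:255,270:345],q[165:240,215:290]])[...,::-1],(800,400),interpolation=cv2.INTER_CUBIC))
```

```text
False d -0.127 lat 0.0077 z 0.0689 [1.65 3.03 6.22] [ 1.21 -0.1  -0.09] 0.054 20.3333
 d -0.127 lat 0.0077 z 0.0688 [-0.07  3.82  5.76] [ 1.22 -0.07 -0.13] 0.0542 20.6333
top line [ -1.7  -2.3  -3.8 -29.1 -29.2 -29.1  -1.9  -1.9  -1.9] [ -46.  -41.  -14.  -98. -155. -148.  -80.  -86.  -74.] edge [ -4.4  -4.5  -4.   -4.1   8.7 -26.1  -3.   -4.5] fits [array([  0.0132, -11.1849]), array([-0.018 , -5.3025])]
scene line [ -2.7  -3.3  -6.4 -29.1 -29.1 -29.2  -2.7  -2.8  -2.8] [ -25.  -34.   -8.  -65. -119. -110.  -66.  -61.  -57.] edge [ -5.   -4.1  -6.5  -6.2  -5.6 -27.1 -28.5  -6.2] fits [array([  0.0271, -12.024 ]), array([ -0.0917, -11.6146])]
```

View pics/m2.png

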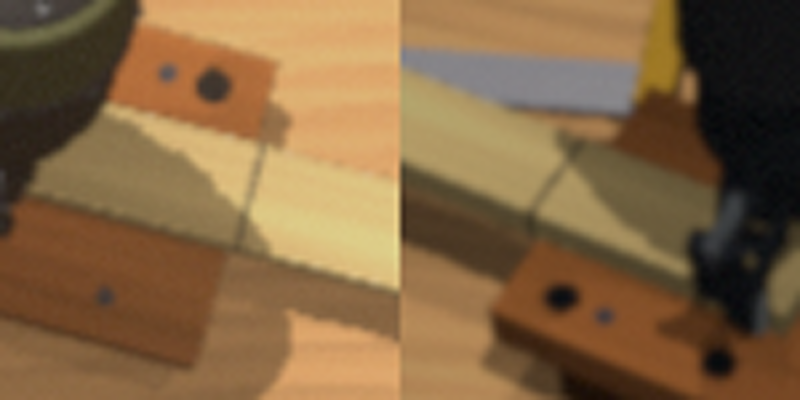

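The top half shows the line at (262,148)-(240,245) just outside the edge (277,70)-(193,365) and parallel to it. It is 2.4 mm past by the top camera and about 3 mm by the scene camera. The board is held down with about 6 N.

```bash
python3 -c "
from bench import bot
print(bot.hand_in())"
```

```text
the job is handed in; nothing more can be done
None
```

The job is handed in, at about 21 s of the 56 s allowed: the scraper is fully home in the free slot, and the board is held down level with its pencil line parallel to the stand's edge and about 2.5 mm past it.

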